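# Square the V block into the locating angle

## Robot

A 6-joint arm with a two-finger parallel gripper is mounted at the origin on a cart in front of the work surface, level with it; the furniture and walls round the work are solid. World frame = base frame: x ahead of the robot, y to its left, z up, the work surface at z = 0. Lengths are in m, angles in degrees, forces in N, time in s.
With the tool pointing down it reaches from about 0.325 to 0.775 m from the base axis. Payload 5.5 kg.
Tool frame: the origin (TCP) lies at the centre of the arm's flange, where the gripper is bolted on; the fingertips stand 182 mm ahead of it and the grasp point (between the pads) lies 163 mm ahead of it; z points along the fingers, y is the line along which they close (so a half turn about z gives the same grasp; the last joint's range is limited). The gripper opens to 88 mm and grips with 3 to 60 N. Pads are 20 mm wide; open, the fingers measure 115 mm over their backs; the gripper's body (75 mm by 178 mm) begins 61 mm behind the grasp point.
Start: joints at [71.637, 5.22, 70.514, -0, 104.267, -3.249], TCP at [0.156, 0.579, 0.405] pointing down, gripper open.
Joint ranges: [-164.24, 164.24], [-49.07, 125.15], [9.68, 141.18], [-86.29, 266.29], [3.28, 154.24], [-151.56, 151.56]. Speed limits (degrees/s): [147.25, 147.25, 172.46, 180, 180, 180].

## Interface

Orientations are given as [roll, pitch, yaw] about the fixed x, y, z axes, in that order (R = Rz(yaw) Ry(pitch) Rx(roll)).
In Python, from station import r gives the robot as it stands. The module is installed in compiled form; this text tells all that it offers. Calls block until the motion is done:
- r.reach(position, orientation): joint-space move of the TCP to a pose.
- r.servo_line(position, rotation=None, speed=0.15): straight line of the TCP; rotation=None keeps the orientation; speed is the mean speed in m/s.
- r.move_joints(angles): joint-space move.
- r.let_go() and r.grab(squeeze=None): open the fingers fully, or close them until they stop; squeeze is the grip in N (None keeps the last).
- r.wait(seconds).
- r.inverse_kinematics(position, orientation): joint angles nearest the present ones, or None.
- r.sense(): the state.
- r.snapshot(name): name is "scene" or "top"; returns a dict with "frame" (480x640x3 uint8, red, green, blue), "fx", "fy", "cx", "cy" (pixels), "R" (3x3) and "t" (3): a world point X has camera coordinates R X + t. Camera axes: x right, y down, z forward; pixel columns grow to the right and rows downward; lengths in m; the calibration is good to about 2 mm. A picture is of the moment at which its call begins. There is no depth.
A pose or a line that the arm cannot do raises r.IKError and nothing moves.
- r.hand_in(): hands the job in; it is judged then, once.
The state is a dict: "clock": time; "joints": joint angles; "joint_vel": joint speeds; "joint_torque": joint torques, N m; "tcp_pos": TCP position; "orientation": TCP orientation; "contact_force": force on the tool from outside, world axes, zero at the start; "torque": the same for the moment, N m; "opening": finger opening in m; "gripper_force": force on a finger pad.
Only numpy, scipy, OpenCV 4.12 (cv2) and the standard library are available. Lean on these libraries where they do the work, as an engineer would, in place of code of your own. Each camera call takes 0.05 s, during which the arm holds its last target. There are 200 camera calls.

## Task

Without picking it up, push the steel V block along the granite with the fingertips into the inner corner of the L-shaped steel locating angle, so that it sits square with one side flush against the long rail and the neighbouring side flush against the short rail. The block must stay flat on the granite all the time; leave the other things on the plate where they are, and take the hand clear at the end.

Things in the scene. Friction and masses are not known exactly. Their poses are not given: they have to be found in the camera images.
- v_block: steel V block: loose, 45 x 40 x 32 mm along its x, y, z, V groove in its top, 0.25 to 0.5 kg, standing on the granite in front of the long rail. Its outline is a full rectangle for pushing. Origin: centre of the underside (sides 22.5 mm away along x, 20 mm along y). Its x axis starts within 0.4 rad of world x. Sliding it takes about 1 to 5 N.
- locating_angle: locating angle: an L of two steel rails, 18 mm high and thick, fixed to the granite. Origin: inner corner, at the surface; z up. Long rail (260 mm) runs from it along -y (to the robot's right); its inner face is the plane x = 0, facing -x (the robot). Short rail (72 mm) runs from it along -x (toward the robot); its inner face is the plane y = 0, facing -y. Inside the corner x and y are negative.
- setting_ring: plain turned steel ring lying flat, 50 mm outside diameter, 15 mm high, origin centre of its underside; stands beside the V block (on either side of it); a bystander
- gauge_block: small plain steel block 35 x 18 x 9 mm lying flat, origin centre of its underside; a bystander
- loupe: black eyepiece magnifier, 39 mm diameter, 38 mm tall, origin centre of its underside; a bystander
- micrometer: outside micrometer lying flat, 52 x 130 x 15 mm (its x, y, z), origin centre of its underside, left of the work; a bystander
- notebook: closed notebook lying flat, 140 x 104 x 14 mm (its x, y, z), origin centre of its underside, at the left edge; a bystander
- steel_roller_0: ground steel roller standing upright, 20 mm diameter, 24 mm tall, at the right front of the plate; a bystander
- steel_roller_1: ground steel roller standing upright, 20 mm diameter, 24 mm tall, at the right front of the plate; a bystander
- steel_roller_2: ground steel roller standing upright, 20 mm diameter, 24 mm tall, at the right front of the plate; a bystander

How it is judged:
By the outcome, as a careful person would: the job done as asked, in the order asked, and still so for the second after the job is handed in, with the robot touching nothing.
It also fails if it takes over 51 s, if anything falls off the work surface, if the arm or the gripper's body presses on something with over 40 N, if the wrist force passes 120 N, or if a joint passes its speed limit or range.

## Working session

There is one attempt and no reset: what is moved stays moved. The work goes in short steps, each a Python script; the robot and the scene stay as the last script left them, time stands still between calls to the robot, and variables do not carry over. Pictures are saved under pics/ and viewed, at most 10 in all, crops included, and the job is handed in when it is done.

```bash
mkdir -p pics; cat > h.py <<'E'
import numpy as np, cv2
from station import r
def pix(s,X):
    c=s["R"]@np.array(X,float)+s["t"]; return np.array([s["fx"]*c[0]/c[2]+s["cx"], s["fy"]*c[1]/c[2]+s["cy"]])
def ray(s,u,v,z=0):
    R=np.array(s["R"]);t=np.array(s["t"]); o=-R.T@t
    d=R.T@np.array([(u-s["cx"])/s["fx"],(v-s["cy"])/s["fy"],1]); return o+d*(z-o[2])/d[2]
def save(s,name): cv2.imwrite("pics/"+name,cv2.cvtColor(s["frame"],cv2.COLOR_RGB2BGR))
E
python3 - <<'E'
from h import *
import pickle
for n in("top","scene"):
    s=r.snapshot(n); save(s,n+"0.png"); pickle.dump(dict(s),open(n+"0.pkl","wb")); print(n,s["fx"],s["cx"],s["cy"],np.round(-np.array(s["R"]).T@s["t"],3)); print(np.round(s["R"],3))
print(r.sense())
E
```

```text
top 489.09988581697127 316.28917600226913 245.096399071807 [ 0.459 -0.021  0.987]
[[ 0.013 -1.     0.004]
 [-0.999 -0.013 -0.049]
 [ 0.049 -0.003 -0.999]]
scene 512.3028338714264 321.6253029333097 243.34680476371005 [ 0.083 -0.703  0.524]
[[ 0.855 -0.519  0.015]
 [-0.266 -0.464 -0.845]
 [ 0.445  0.718 -0.534]]
{'clock': 0.1, 'joints': array([ 7.16384590e+01,  5.25865190e+00,  7.05754248e+01, -3.64438715e-05,
        1.04269078e+02, -3.24823004e+00]), 'joint_vel': array([ 0.07852177,  0.07731142, -0.14830842, -0.04110285, -0.07587273,
       -0.04927875]), 'joint_torque': array([ 1.41883182e-03, -4.47856736e+01, -4.07571888e+01,  6.98834122e-02,
        2.84203375e-02, -1.12951336e-04]), 'tcp_pos': array([0.15644831, 0.57928913, 0.40361679]), 'orientation': array([-1.79897009e+02, -5.80964676e-03,  1.64886675e+02]), 'contact_force': array([-0.40395279, -0.23090317,  0.77708902]), 'torque': array([ 0.0079073 ,  0.00938171, -0.03270624]), 'gripper_force': 0.0, 'opening': 0.08787673005296098}
```

View pics/top0.png

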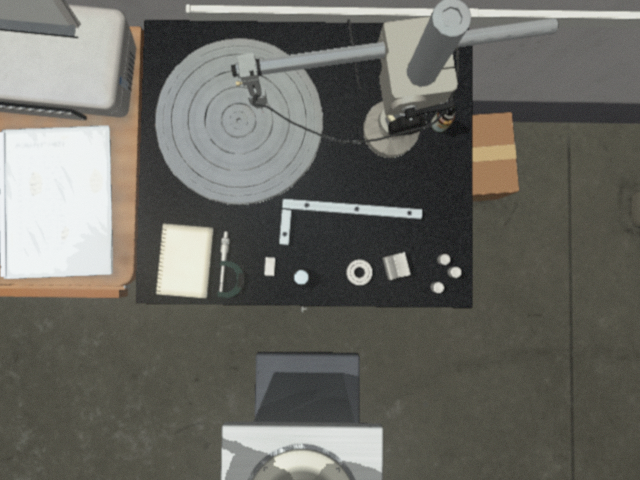

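View pics/scene0.png

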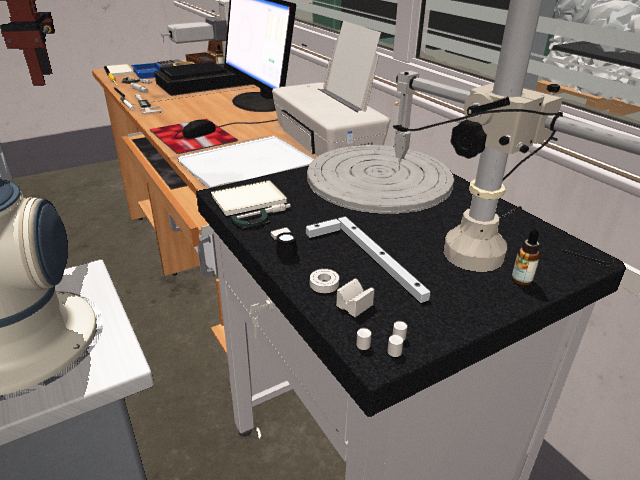

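```bash
python3 - <<'E'
import cv2
a=cv2.imread("pics/top0.png")[190:305,260:475]; cv2.imwrite("pics/topc.png",cv2.resize(a,None,fx=3.7,fy=3.7,interpolation=cv2.INTER_CUBIC))
a=cv2.imread("pics/scene0.png")[205:365,290:450]; cv2.imwrite("pics/scenec.png",cv2.resize(a,None,fx=3.7,fy=3.7,interpolation=cv2.INTER_CUBIC))
E
```

```text
(no output)
```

View pics/topc.png

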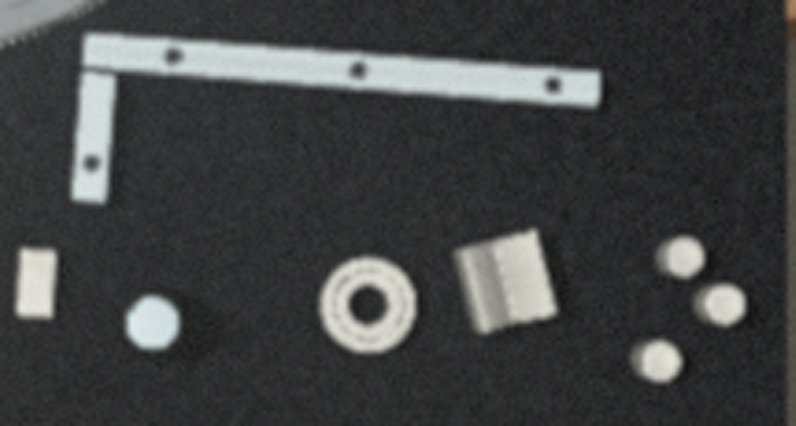

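View pics/scenec.png

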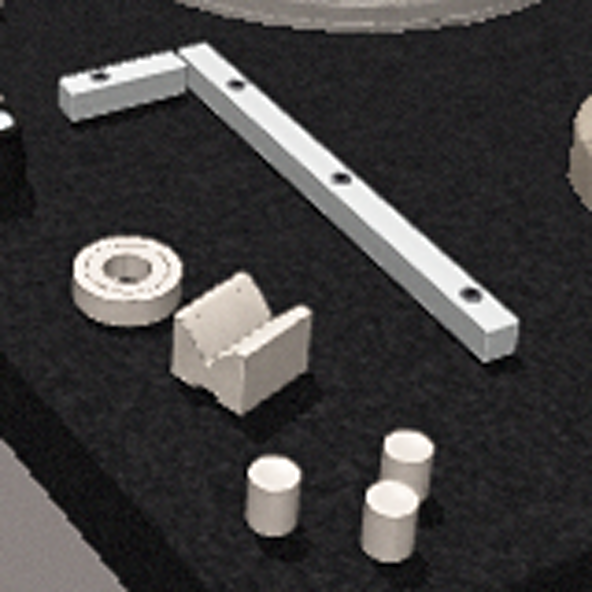

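Top crop: the inner corner is at crop (115,72), the long rail's right end at (600,105), block top corners at (455,249), (537,231), (557,315) and (480,333), with the ring at (368,305). In the scene crop the block's front face runs (175,316), (244,350), (242,413), (175,374), and its right top corner is (311,310). I'll fit the poses now.

```bash
cat > fit.py <<'E'
from h import *
import pickle
from scipy.optimize import least_squares
T=pickle.load(open("top0.pkl","rb"));S=pickle.load(open("scene0.pkl","rb"))
ct=lambda u,v:np.array([u/3.7+260-.4,v/3.7+190-.4]); cs=lambda u,v:np.array([u/3.7+290-.4,v/3.7+205-.4])
def fit(obs,x0):
    def W(p,q): c,s=np.cos(p[2]),np.sin(p[2]); return [p[0]+c*q[0]-s*q[1],p[1]+s*q[0]+c*q[1],q[2]]
    f=lambda p:np.concatenate([pix(cam,W(p,q))-uv for cam,uv,q in obs])
    return least_squares(f,x0,loss="soft_l1")
h=.018
A=[(T,ct(115,73),(0,0,h)),(T,ct(600,105),(0,-.26,h)),(T,ct(106,203),(-.072,0,h)),(T,ct(72,200),(-.072,.018,h)),(T,ct(602,71),(.018,-.26,h)),(T,ct(84,34),(.018,.018,h))]
AS=[(S,cs(488,332),(0,-.26,h)),(S,cs(518,319),(.018,-.26,h)),(S,cs(72,93),(-.072,0,h)),(S,cs(487,361),(0,-.26,0)),(S,cs(72,119),(-.072,0,0)),(S,cs(187,67),(0,0,h)),(S,cs(61,77),(-.072,.018,h)),(S,cs(208,43),(.018,.018,h))]
b=.032
B=[(T,ct(455,249),(.0225,.02,b)),(T,ct(537,231),(.0225,-.02,b)),(T,ct(557,315),(-.0225,-.02,b)),(T,ct(482,333),(-.0225,.02,b))]
BS=[(S,cs(175,316),(-.0225,.02,b)),(S,cs(244,350),(-.0225,-.02,b)),(S,cs(311,310),(.0225,-.02,b)),(S,cs(243,272),(.0225,.02,b)),(S,cs(242,414),(-.0225,-.02,0)),(S,cs(175,374),(-.0225,.02,0))]
for n,o1,o2,x0 in(("angle",A,AS,[.55,.05,0]),("block",B,BS,[.43,-.18,.1])):
    for nm,o in(("top",o1),("scene",o2),("both",o1+o2)):
        R=fit(o,x0); print(n,nm,np.round(R.x[:2]*1000,1),np.round(np.degrees(R.x[2]),2)); 
        if nm=="both": print(np.round(R.fun.reshape(-1,2),1).tolist())
print("ring",ray(T,*ct(368,305),.015),"loupe",ray(T,*ct(153,322),.038),"gauge",ray(T,*ct(36,283),.009))
for p in((682,257),(724,304),(660,360)): print("roller",ray(T,*ct(*p),.024))
E
python3 fit.py
```

```text
angle top [578.8  27.6] -3.37
angle scene [581.2  26.8] -3.63
angle both [579.8  27.1] -3.43
[[0.6, -1.3], [-0.2, -0.5], [0.3, -0.4], [0.4, -0.2], [-0.2, -0.2], [0.6, -0.4], [-0.3, -0.3], [0.5, 0.1], [-0.5, 0.1], [-1.4, 0.6], [-0.5, 1.1], [0.9, -1.1], [-1.6, 0.2], [-1.4, -0.5]]
block top [ 467.5 -181.6] 14.54
block scene [ 469.7 -183. ] 15.07
block both [ 468.9 -182.6] 15.1
[[2.1, -0.5], [-0.3, -0.7], [0.3, -1.0], [0.7, -0.8], [-0.8, -0.4], [-0.1, 1.6], [0.3, -0.2], [-0.6, -0.5], [-0.6, 0.4], [-1.4, -0.2]]
ring [ 0.45434161 -0.10918189  0.015     ] loupe [0.44415852 0.00534636 0.038     ] gauge [0.46391344 0.06955331 0.009     ]
roller [ 0.48200189 -0.27536132  0.024     ]
roller [ 0.45729548 -0.29770985  0.024     ]
roller [ 0.42717967 -0.26365929  0.024     ]
```

```bash
cat >> h.py <<'E'
C=np.array([.5798,.0271]); Y=-3.43
def W(xa,ya,z):  # angle frame, tip height -> TCP
    c,s=np.cos(np.radians(Y)),np.sin(np.radians(Y)); return [C[0]+c*xa-s*ya,C[1]+s*xa+c*ya,z+.182]
def A(): 
    s=r.sense(); d=np.array(s["tcp_pos"][:2])-C; c,k=np.cos(np.radians(Y)),np.sin(np.radians(Y))
    f=s["contact_force"]; return np.round([c*d[0]+k*d[1],-k*d[0]+c*d[1],s["tcp_pos"][2]-.182],4),np.round([c*f[0]+k*f[1],-k*f[0]+c*f[1],f[2]],1),round(s["clock"],2)
def press(xa,ya,z,dx,dy,n,fmax,step=.001):
    """creep from (xa,ya) along (dx,dy) until the force against the motion exceeds fmax"""
    for i in range(1,n+1):
        r.servo_line(W(xa+dx*i*step,ya+dy*i*step,z),speed=.02)
        p,f,t=A()
        if -(f[0]*dx+f[1]*dy)>fmax: break
    return i,p,f,t
E
python3 - <<'E'
from h import *
r.grab(15)
r.reach(W(-.148,-.211,.06),[180,0,Y]); print(A())
r.servo_line(W(-.148,-.211,.008),speed=.1); print(A(), r.sense()["opening"])
r.servo_line(W(-.063,-.211,.008),speed=.05); print(A())
s=r.snapshot("scene"); cv2.imwrite("pics/s1.png",cv2.resize(cv2.cvtColor(s["frame"][190:350,270:470],cv2.COLOR_RGB2BGR),None,fx=3.7,fy=3.7,interpolation=cv2.INTER_CUBIC))
E
```

```text
(array([-0.1477, -0.2105,  0.0602]), array([-0.4,  0.8,  0. ]), 4.31)
(array([-0.1478, -0.211 ,  0.0083]), array([-0.4,  0.5,  0.8]), 4.97) 0.00019325129454289043
(array([-0.0631, -0.211 ,  0.008 ]), array([-1.2,  0.9,  0.5]), 6.83)
```

View pics/s1.png

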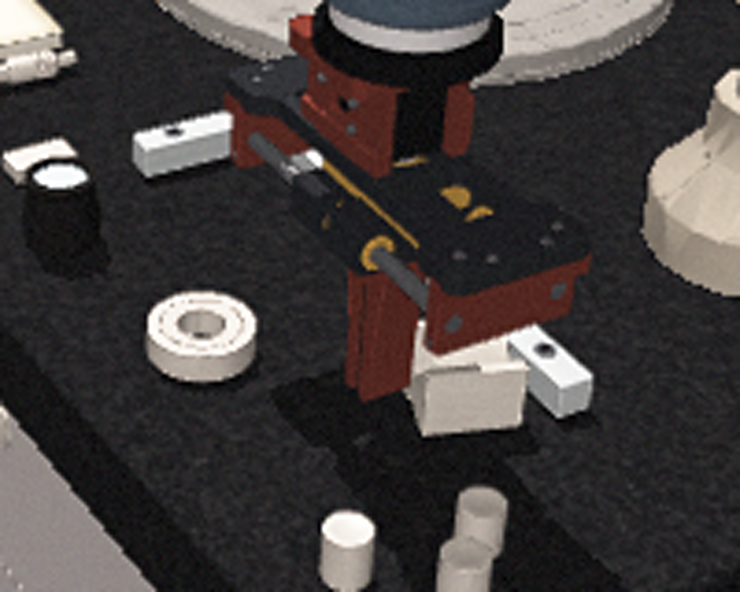

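The view shows the block's right face with corners about (425,433), (522,425), (525,368), (424,372), and the left finger is touching its front. The block may have turned past square, so I'll fit it.

```bash
python3 - <<'E' | tail -3
from fit import *
c2=lambda u,v:np.array([u/3.7+270-.4,v/3.7+190-.4])
R=fit([(S,c2(425,433),(-.0225,-.02,0)),(S,c2(522,425),(.0225,-.02,0)),(S,c2(525,368),(.0225,-.02,b)),(S,c2(425,374),(-.0225,-.02,b))],[.54,-.19,-.1])
d=R.x[:2]-C;c,k=np.cos(np.radians(Y)),np.sin(np.radians(Y))
print(c*d[0]+k*d[1],-k*d[0]+c*d[1],np.degrees(R.x[2])-Y); print(np.round(R.fun,1))
E
```

```text
roller [ 0.42717967 -0.26365929  0.024     ]
-0.030872772288781717 -0.23019704152823808 -19.90009704181156
[-1.3  0.  -0.3  0.1  1.1 -0.3  0.4  0.1]
```

```bash
python3 - <<'E'
from h import *
r.servo_line(W(-.085,-.211,.008),speed=.1)
r.servo_line(W(-.085,-.234,.008),speed=.1)
r.servo_line(W(-.060,-.234,.008),speed=.04); print(A())
print(press(-.060,-.234,.008,1,0,12,9))
r.servo_line(W(-.085,-.234,.008),speed=.1)
r.servo_line(W(-.085,-.234,.07),speed=.15)
r.reach(W(-.085,-.30,.12),[180,0,Y+90]); print(A())
s=r.snapshot("scene"); cv2.imwrite("pics/s2.png",cv2.resize(cv2.cvtColor(s["frame"][190:350,270:470],cv2.COLOR_RGB2BGR),None,fx=3.7,fy=3.7,interpolation=cv2.INTER_CUBIC))
E
```

```text
(array([-0.061 , -0.2347,  0.008 ]), array([-11.8,  -2.9,   6.5]), 8.4)
(1, array([-0.0605, -0.2349,  0.008 ]), array([-15.7,  -3.6,   8.9]), 8.65)
(array([-0.0851, -0.2999,  0.1193]), array([-0.9, -0.1,  0.2]), 11.12)
```

View pics/s2.png

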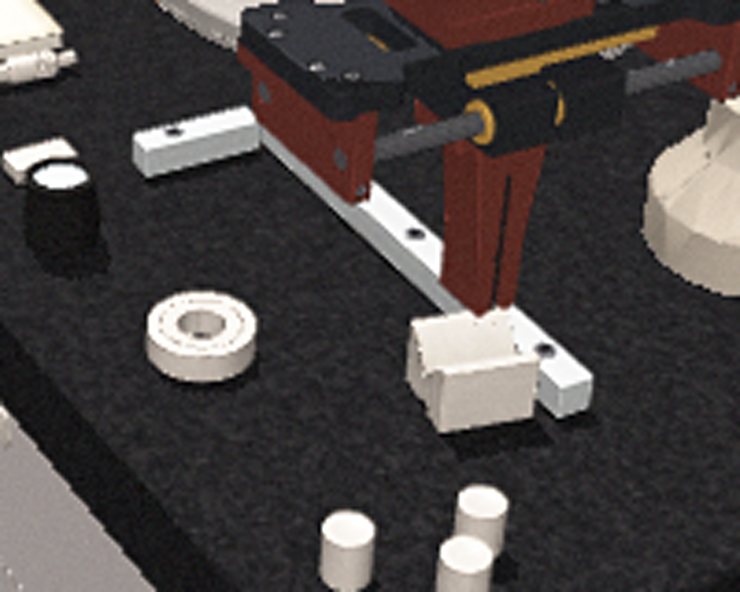

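The block's right face is now at (437,431), (534,414), (538,358), (440,374). Its front-left edge runs (412,322) to (409,376).

```bash
python3 - <<'E' | tail -2
from fit import *
c2=lambda u,v:np.array([u/3.7+270-.4,v/3.7+190-.4])
R=fit([(S,c2(437,431),(-.0225,-.02,0)),(S,c2(534,414),(.0225,-.02,0)),(S,c2(538,358),(.0225,-.02,b)),(S,c2(440,374),(-.0225,-.02,b)),(S,c2(412,322),(-.0225,.02,b)),(S,c2(409,376),(-.0225,.02,0))],[.54,-.19,-.1])
d=R.x[:2]-C;c,k=np.cos(np.radians(Y)),np.sin(np.radians(Y))
print(c*d[0]+k*d[1],-k*d[0]+c*d[1],np.degrees(R.x[2])-Y); print(np.round(R.fun,1))
E
```

```text
-0.025251177204906862 -0.22943950768322152 -13.945961945012172
[-0.2  0.1 -0.3  0.8  0.9  0.2  0.7 -0.4 -0.2 -0.9 -0.9  0.1]
```

Pushing hard toward the rail would jam it on two corners. A flat push along +y from its right side, which touches the rail-side corner first, will square it as it travels.

```bash
python3 - <<'E'
from h import *
r.servo_line(W(-.019,-.288,.05),speed=.15)
r.servo_line(W(-.019,-.288,.008),speed=.1); print(A())
for y in(-.262,-.25,-.24,-.225,-.21,-.19):
    r.servo_line(W(-.019,y,.008),speed=.04); a=A(); print(*a)
    if abs(a[1][:2]).max()>22: break
s=r.snapshot("scene"); cv2.imwrite("pics/s3.png",cv2.resize(cv2.cvtColor(s["frame"][190:350,270:470],cv2.COLOR_RGB2BGR),None,fx=3.7,fy=3.7,interpolation=cv2.INTER_CUBIC))
E
```

```text
(array([-0.0191, -0.2881,  0.0082]), array([-0.4, -0. ,  1. ]), 12.53)
[-0.019  -0.2619  0.008 ] [ 0.7 -0.5  0.2] 13.33
[-0.019  -0.2496  0.008 ] [ 0.4 -0.5  1.4] 13.78
[-0.019  -0.2396  0.008 ] [ 0.2 -0.1 -0.7] 14.18
[-0.019  -0.2246  0.008 ] [ 0.1  0.  -0.1] 14.71
[-0.019  -0.2096  0.008 ] [-1.3 -0.2 -0.3] 15.23
[-0.019  -0.1896  0.008 ] [-0.1 -0.8  0.2] 15.88
```

View pics/s3.png

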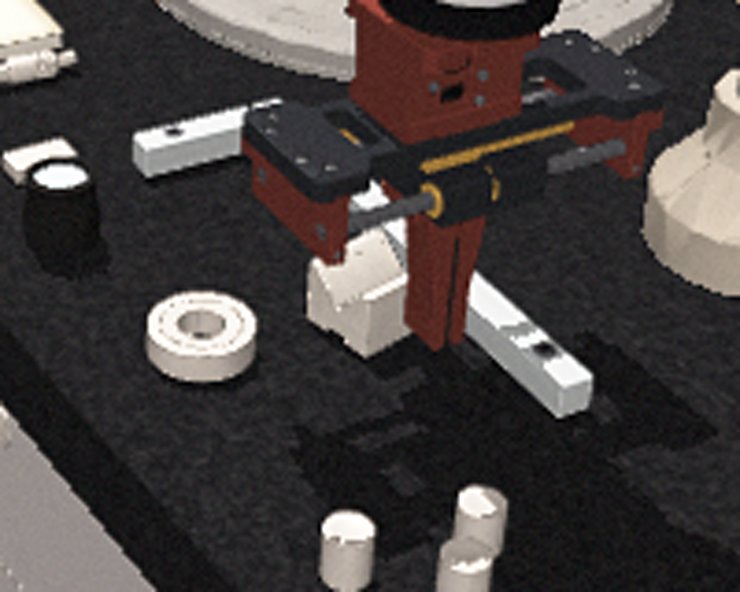

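Now the front face's bottom corners are (366,357) and (309,319), its tops are (366,297) and (311,263), and the right bottom edge meets the finger at about (405,334). The block looks over-turned the other way and off the rail.

```bash
python3 - <<'E' | tail -2
from fit import *
c2=lambda u,v:np.array([u/3.7+270-.4,v/3.7+190-.4])
R=fit([(S,c2(366,357),(-.0225,-.02,0)),(S,c2(366,297),(-.0225,-.02,b)),(S,c2(309,319),(-.0225,.02,0)),(S,c2(311,263),(-.0225,.02,b))],[.51,-.15,.2])
d=R.x[:2]-C;c,k=np.cos(np.radians(Y)),np.sin(np.radians(Y))
print(c*d[0]+k*d[1],-k*d[0]+c*d[1],np.degrees(R.x[2])-Y); print(np.round(R.fun,1))
E
```

```text
-0.032952026530993314 -0.16091995652296048 10.466397241040506
[-0.3  0.2  1.   1.  -0.4 -0.6 -0.1 -0.6]
```

```bash
python3 - <<'E'
from h import *
r.servo_line(W(-.019,-.200,.008),speed=.1)
r.servo_line(W(-.033,-.200,.008),speed=.1)
r.servo_line(W(-.033,-.105,.008),speed=.06); print(A())
r.servo_line(W(-.033,-.125,.008),speed=.1)
r.servo_line(W(-.033,-.125,.07),speed=.2)
r.reach(W(-.105,-.15,.09),[180,0,Y]); print(A())
s=r.snapshot("top"); cv2.imwrite("pics/s4.png",cv2.resize(cv2.cvtColor(s["frame"][190:290,270:400],cv2.COLOR_RGB2BGR),None,fx=3.7,fy=3.7,interpolation=cv2.INTER_CUBIC))
s=r.snapshot("scene"); cv2.imwrite("pics/s5.png",cv2.resize(cv2.cvtColor(s["frame"][190:350,270:470],cv2.COLOR_RGB2BGR),None,fx=3.7,fy=3.7,interpolation=cv2.INTER_CUBIC))
E
```

```text
(array([-0.033, -0.105,  0.008]), array([ 0.4,  0. , -0.4]), 18.21)
(array([-0.105 , -0.1499,  0.0891]), array([ 0.4, -0.2,  0.5]), 20.36)
```

View pics/s5.png

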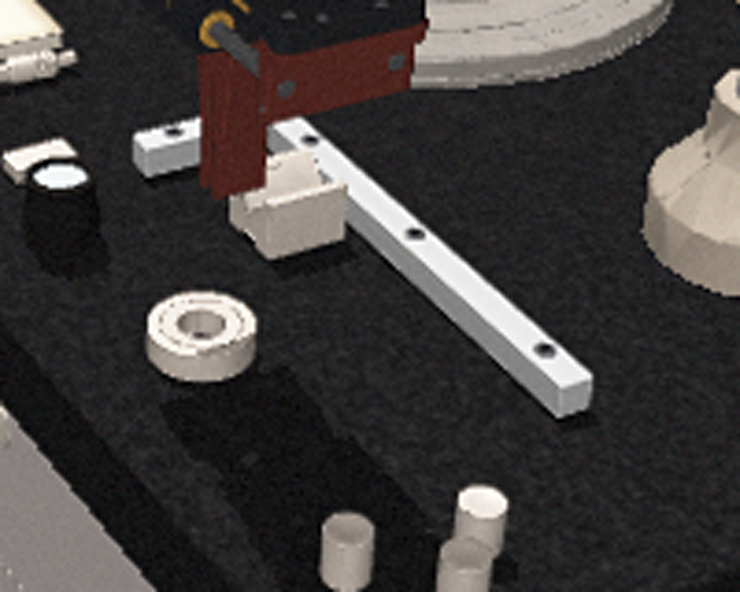

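The block is near the rail and nearly square: right face bottom edge (269,258) to (343,235), top right (347,186), front-left bottom (231,226). The ring and the others have not moved.

```bash
python3 - <<'E' | tail -2
from fit import *
c2=lambda u,v:np.array([u/3.7+270-.4,v/3.7+190-.4])
R=fit([(S,c2(269,258),(-.0225,-.02,0)),(S,c2(343,235),(.0225,-.02,0)),(S,c2(347,186),(.0225,-.02,b)),(S,c2(231,226),(-.0225,.02,0))],[.54,-.05,0])
d=R.x[:2]-C;c,k=np.cos(np.radians(Y)),np.sin(np.radians(Y))
print(c*d[0]+k*d[1],-k*d[0]+c*d[1],np.degrees(R.x[2])-Y); print(np.round(R.fun,1))
E
```

```text
-0.03021099163448001 -0.07583618489003295 2.237062110819625
[-0.1  0.9  0.5  0.6  0.4 -0.8 -1.1 -0.9]
```

```bash
python3 - <<'E'
from h import *
r.servo_line(W(-.082,-.076,.05),speed=.15)
r.servo_line(W(-.082,-.076,.008),speed=.12)
r.servo_line(W(-.060,-.076,.008),speed=.05); print(A())
print(press(-.060,-.076,.008,1,0,12,8))
r.servo_line(W(-.082,-.076,.008),speed=.1)
r.servo_line(W(-.082,-.076,.05),speed=.2)
r.reach(W(-.05,-.125,.06),[180,0,Y+90])
r.servo_line(W(-.022,-.125,.008),speed=.12)
r.servo_line(W(-.022,-.058,.008),speed=.05); print(A())
print(press(-.022,-.058,.008,0,1,14,8))
E
```

```text
(array([-0.0597, -0.076 ,  0.0078]), array([-0.1, -0.4,  0.3]), 22.28)
(7, array([-0.0541, -0.076 ,  0.008 ]), array([-11.9,   0.4,   7.2]), 24.03)
(array([-0.022 , -0.058 ,  0.0079]), array([-0.5, -1.2,  0.7]), 28.43)
(10, array([-0.022 , -0.0493,  0.0082]), array([-1.8, -8.6,  0.4]), 30.93)
```

```bash
python3 - <<'E'
from h import *
r.servo_line(W(-.022,-.075,.008),speed=.1)
r.servo_line(W(-.022,-.075,.055),speed=.2)
r.reach(W(-.085,-.022,.055),[180,0,Y])
r.servo_line(W(-.080,-.022,.008),speed=.12)
r.servo_line(W(-.058,-.022,.008),speed=.06); print(A())
print(press(-.058,-.022,.008,1,0,8,9))
r.servo_line(W(-.080,-.022,.008),speed=.1)
r.servo_line(W(-.12,-.03,.12),speed=.2)
r.reach(W(-.17,-.19,.19),[180,0,Y]); print(A())
s=r.snapshot("top"); a=s["frame"][195:265,260:360]; t=r.snapshot("scene")["frame"][190:290,290:400]
f=lambda a,k:cv2.resize(cv2.cvtColor(a,cv2.COLOR_RGB2BGR),(400*k//400,560),interpolation=cv2.INTER_CUBIC)
a=cv2.resize(a,(400,280),interpolation=cv2.INTER_CUBIC);t=cv2.resize(t,(396,360),interpolation=cv2.INTER_CUBIC)
o=np.zeros((360,800,3),np.uint8);o[:280,:400]=a;o[:,400:796]=t; cv2.imwrite("pics/s6.png",o[:,:,::-1])
E
```

```text
(array([-0.0578, -0.022 ,  0.0081]), array([-0.3,  0.2,  0.5]), 34.27)
(5, array([-0.054, -0.022,  0.008]), array([-10.2,   0.1,   6.9]), 35.52)
(array([-0.1697, -0.1897,  0.1885]), array([ 0.1, -0.1, -0.8]), 37.44)
```

View pics/s6.png

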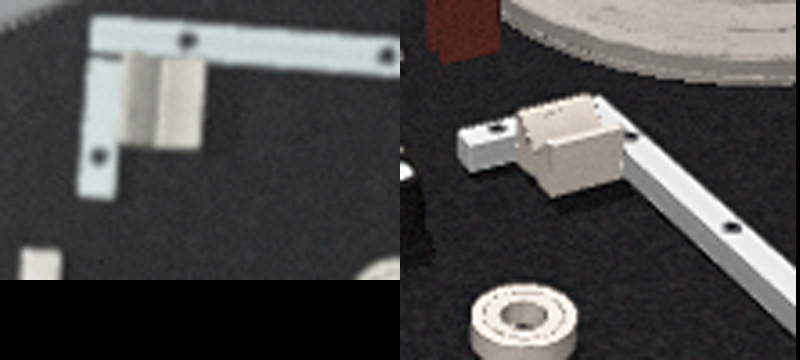

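The block sits in the corner at top-view crop (120–205, 55–150), flush on both rails, and the hand is clear.

```bash
python3 -c "
from station import r
print(r.hand_in())"
```

```text
the job is handed in; nothing more can be done
None
```

The V block was pushed flat along the granite into the inner corner of the angle, where both cameras show it square and flush against both rails. In the pictures the other things stayed where they were, the hand is clear, and I handed the job in at about 37.5 s of the 51 s allowed; it returned no verdict.

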